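# Draw-peg the shelf rail of a cheese ripening rack

## Robot

A 7-joint arm with a two-finger parallel gripper is mounted at the origin on the work surface. World frame = base frame: x ahead of the robot, y to its left, z up, the work surface at z = 0. Lengths are in m, angles in rad, forces in N, time in s.
With the tool pointing down it reaches from about 0.35 to 0.9 m from the base axis. Payload 8.1 kg.
Tool frame: the origin (TCP) lies on the centre line of the jaws, within the pads' length; the fingertips stand 22 mm ahead of it and the grasp point (between the pads) lies 3 mm ahead of it (arm.finger_overhang is the distance from the TCP to the fingertips, in m); z points along the fingers, y is the direction in which the jaws open and shut (so a half turn about z gives the same grasp; the last joint's range is limited). The gripper opens to 92 mm and grips with 3 to 60 N. Pads are 19 mm wide; open, the fingers measure 130 mm over their backs; the gripper's body (75 mm by 190 mm) begins 47 mm behind the grasp point.
Start: joints at [-1.212, 0.434, 0.025, 1.573, -0.012, 1.134, -0.075], TCP at [0.279, 0.56, 0.249] pointing down, gripper open.
Joint ranges: [-2.62, 2.62], [-0.44, 2.09], [-1.27, 1.32], [0.08, 2.57], [-1.32, 4.46], [0.12, 2], [-2.74, 2.74]. Speed limits (rad/s): [2.22, 2.22, 3.01, 3.01, 3.14, 3.14, 3.14].

## Interface

Orientations are given as a rotation vector (axis times angle).
In Python, from cell import arm gives the robot as it stands. The module is installed in compiled form; this text tells all that it offers.
- The arm moves only by the tool step_arm, never from a script. Its argument "plan" is a list of rows, each an object of numbers: "wx", "wy", "wz": the turn, a rotation vector about the tool's x, y, z in units of 6 degrees (1.0 is 6 degrees); "tx", "ty", "tz": the shift along the tool's x, y, z in cm; "hand": the opening, from 0 (shut) to 1 (fully open). A call has exactly 10 rows; each row shifts and turns the commanded pose from where the row before left it, along the tool's axes as they then stand; what a row does not reach is not made up. A row lasts 1/12 s, in which the tool goes at most 41.7 mm and 7.16 degrees, less where a joint would pass 70% of its speed; a pose out of reach is approached as far as the arm can. A call is refused whole if a number of a shift passes 4.17 or a number of a turn 1, either way. A call with a gripper value outside its range is refused whole. The fingers move at their own pace and stop on an object; "force" is the grip in N (left out, the last holds). Time passes only in rows, so rows that do not move let the fingers close, or fill a call up. It gives the time, the measured TCP pose, the force and the opening at its end, in the units of the state.
- arm.observe(): the state, without advancing time (a new reading comes with each control period).
- arm.get_image(name): name is "side" or "top"; returns (picture, depth): 384x512x3 uint8, red, green, blue; 384x512 float32, m along the optical axis (not along the pixel's ray), 0 where there is no reading.
- arm.calibration(name): a dict with "mtx" (3x3 intrinsics, pixels), "R" (3x3) and "t" (3): a world point X has camera coordinates R X + t. Camera axes: x right, y down, z forward; pixel columns grow to the right and rows downward; lengths in m; the calibration is good to about 2 mm. A picture is of the moment at which its call begins. calibration takes no time and is no camera call.
- arm.sign_off(): hands the job in, once; it reports no verdict.
The state is a dict: "clock": time; "joints": joint angles; "dq": joint speeds; "joint_efforts": joint torques, N m; "position": TCP position; "ee_rot": TCP orientation; "force": force on the tool from outside, world axes, zero at the start; "ft_torque": the same for the moment, N m; "width": opening from 0.0 (shut) to 1.0 (fully open).
Only numpy, scipy, OpenCV 4.12 (cv2) and the standard library are available. Lean on these libraries where they do the work, as an engineer would, in place of code of your own. Each camera call takes 0.05 s, during which the arm holds its last target.

## Task

The pale shelf rail of the ripening rack lies on its dark saddle block with the two peg holes out of line. Take the tapered peg with the red handle from the stand and drive it, point down, through both holes so that the peg itself draws the rail into line, until the peg's collar sits down on the rail; then let go. Leave the straight peg with the blue handle in the stand.

Things in the scene. Friction and masses are not known exactly. Their poses are not given: they have to be found in the camera images.
- taper_grip (a point): Tapered beech peg, red handle and collar, 0.12 to 0.23 kg, hung upright in one of the two holes (55 mm wide) of a wooden stand 84 mm tall. Point: middle of its handle (30 mm diameter, 56 mm tall), z up. Below the point: collar 68 mm wide, 8 mm thick, underside at 36 mm; straight shank 46 mm wide down to 62 mm; cone narrowing to a 12 mm wide flat tip at 108 mm. Lifts straight out.
- straight_grip (a point): Bystander: straight peg with blue handle and collar, hung in the stand's other hole, 120 mm from the tapered peg. Same handle, collar and length, but its shank is 46 mm wide all the way down. Point: middle of its handle, z up. It stays where it is.
- rail_hole (a point): Centre of the rail's round through hole (55 mm wide) at the rail's top face, 78 mm above the bench. The rail is a pale board 110 mm wide, 20 mm thick, on the dark saddle block between two cheeks level with its top. It only slides lengthwise (this point's x axis) against about 2 N of friction, and stays where it is left.
- saddle_hole (a point): Centre of the round hole (55 mm wide, 58 mm deep, down to the bench) in the fixed dark saddle block (140 x 134 mm), at its top face under the rail, 58 mm above the bench. At the start the rail's hole lies 15 to 20 mm from it along +x of this point. With the peg fully home its handle's middle is 114 mm above the bench.
Not all that is in view belongs to the job. Of the things that look like the part that bears taper_grip, the smallest one is meant.

How it is judged:
By the outcome, as a careful person would: the job done as asked, in the order asked, and still so for the second after the job is handed in, with the robot touching nothing.
It also fails if it takes over 38 s, if anything falls off the work surface, if the arm or the gripper's body presses on something with over 40 N, if the wrist force passes 120 N, or if a joint passes its speed limit or range.

## Working session

There is one attempt and no reset: what is moved stays moved. The work goes in short steps, Python scripts to look and compute and a tool call to move; the robot and the scene stay as the last step left them, time stands still between calls to the robot, and variables do not carry over. Pictures are saved under pics/ and viewed, and the job is handed in when it is done.

Besides the shell and the picture viewer there is one more tool, called after "Call:" as name(argument=value, ...), one argument or row to a line, values as JSON. step_arm: Moves the arm, as the interface text tells. Its arguments: {"type":"object","properties":{"plan":{"type":"array"},"force":{"type":"number"}},"required":["plan"]}

```bash
mkdir -p pics && python3 - <<'E'
from cell import arm
import cv2,numpy as np
print(arm.observe())
for n in("top","side"):
    im,d=arm.get_image(n); c=arm.calibration(n)
    np.savez(f"{n}0.npz",im=im,d=d,**c); cv2.imwrite(f"pics/{n}0.png",im[:,:,::-1])
    print(n,c["mtx"].tolist(),(-c["R"].T@c["t"]).round(3),c["R"].round(3).tolist(),(d==0).mean())
E
```

```text
{'clock': 0.0, 'joints': array([-1.21159775,  0.43522976,  0.02497277,  1.57408441, -0.01159654,
        1.13395479, -0.07509326]), 'dq': array([ 1.94306949e-03, -5.58575000e-04, -5.71389310e-05,  4.50034707e-04,
        1.40830990e-04, -5.21411394e-04, -7.72737437e-04]), 'joint_efforts': array([ 1.15028459e-03, -6.67854238e+01,  9.86187011e-01, -3.14474702e+01,
       -6.02759072e-02,  4.23740828e-02,  1.86851898e-04]), 'position': array([0.27831895, 0.55910019, 0.24794562]), 'ee_rot': array([-7.19008497e-01, -3.05799067e+00,  2.38261525e-03]), 'force': array([-0.02207114, -0.15385824, -0.03181955]), 'ft_torque': array([-0.01662316, -0.02047807, -0.00710334]), 'width': 0.9981081943425072}
top [[488.1444098773885, 0.0, 261.289663957561], [0.0, 488.1444098773885, 191.44636023619395], [0.0, 0.0, 1.0]] [0.427 0.094 1.461] [[0.025, -1.0, -0.011], [-0.998, -0.024, -0.059], [0.059, 0.013, -0.998]] 0.003946940104166667
side [[387.0474778331632, 0.0, 252.53413171848462], [0.0, 387.0474778331632, 192.51867566728347], [0.0, 0.0, 1.0]] [ 0.4   -0.539  0.725] [[0.98, -0.2, -0.008], [-0.145, -0.678, -0.721], [0.138, 0.707, -0.693]] 0.0037638346354166665
```

View pics/top0.png

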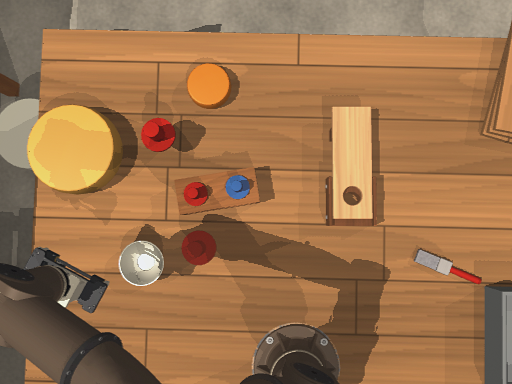

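View pics/side0.png

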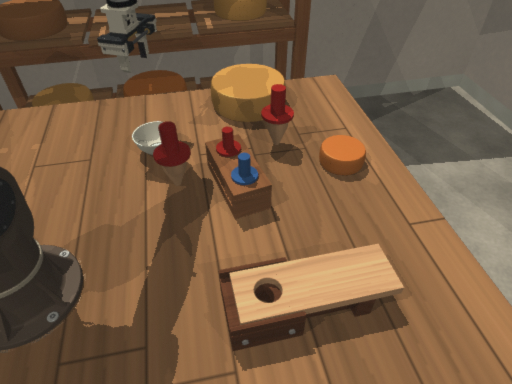

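The top view shows the stand with a red peg at (196,193) and the blue one at (238,186). Two larger red look-alikes stand outside it at (158,134) and (199,247). The rail hole is at (352,196), with the dark saddle showing at its lower end. Next I'll measure these.

```bash
cat > h.py <<'E'
import numpy as np,cv2
def load(f):
    z=np.load(f);return {k:z[k] for k in z}
def pts(v):
    h,w=v["d"].shape;u,r=np.meshgrid(np.arange(w),np.arange(h))
    d=v["d"].astype(float);K=v["mtx"]
    P=np.stack([(u-K[0,2])/K[0,0]*d,(r-K[1,2])/K[1,1]*d,d],-1)
    return (P-v["t"])@v["R"]
def ray(v,u,r,z):
    K=v["mtx"];D=np.array([(u-K[0,2])/K[0,0],(r-K[1,2])/K[1,1],1])@v["R"];C=-v["R"].T@v["t"]
    return C+D*(z-C[2])/D[2]
E
python3 - <<'E'
from h import *
np.set_printoptions(precision=4,suppress=True)
for n in("top","side"):
    v=load(n+"0.npz");X=pts(v);hsv=cv2.cvtColor(v["im"],cv2.COLOR_RGB2HSV)
    H,S,V=cv2.split(hsv)
    for name,m in(("red",((H<5)|(H>172))&(S>170)&(V>70)),("blue",(H>95)&(H<130)&(S>120))):
        k,l,st,c=cv2.connectedComponentsWithStats(m.astype(np.uint8))
        for i in range(1,k):
            if st[i,4]<60: continue
            q=X[(l==i)&(v["d"]>0)]
            if n=="side" : print(n,name,c[i],st[i],q[:,2].min(),q[:,2].max());
            zt=np.percentile(q[:,2],98);t=q[q[:,2]>zt-.012]
            print(n,name,c[i],st[i,4],"ztop",zt,"top mid",(t.min(0)+t.max(0))/2,"ext",np.ptp(t,0), "z pcts",np.percentile(q[:,2],[5,25,50,75]))
v=load("top0.npz");X=pts(v)
for r in range(100,232,6): print(r,[ (round(float(X[r,c,2])*1000)) for c in range(320,384,3)])
for rc in [(105,352),(225,326),(196,352),(225,376),(180,326)]: print(rc,X[rc])
big=cv2.resize(v["im"][90:240,300:400],None,fx=5,fy=5,interpolation=cv2.INTER_CUBIC)[:600*1+150]
cv2.imwrite("pics/rail.png",cv2.resize(v["im"][165:235,310:395],None,fx=8,fy=8,interpolation=cv2.INTER_CUBIC)[:,:,::-1])
v=load("side0.npz");cv2.imwrite("pics/rails.png",cv2.resize(v["im"][240:350,210:410],None,fx=4,fy=4,interpolation=cv2.INTER_CUBIC)[:,:,::-1])
E
```

```text
top red [157.7525 134.3514] 885 ztop 0.19448451985582918 top mid [0.658  0.4037 0.1912] ext [0.04   0.0401 0.0167] z pcts [0.1085 0.1115 0.1143 0.1731]
top red [195.2132 193.6077] 441 ztop 0.15132865446231797 top mid [0.4953 0.2971 0.1472] ext [0.027  0.0297 0.0149] z pcts [0.0873 0.0906 0.0929 0.113 ]
top red [198.1852 247.3446] 891 ztop 0.19452255910197647 top mid [0.3479 0.2801 0.1908] ext [0.0413 0.0396 0.0127] z pcts [0.1084 0.1116 0.1142 0.1398]
top red [465.4187 275.2709] 203 ztop 0.025098528326251427 top mid [ 0.2803 -0.4882  0.0198] ext [0.0422 0.0875 0.0132] z pcts [0.0113 0.0147 0.0176 0.0199]
top blue [236.1721 186.7787] 366 ztop 0.15120049604948507 top mid [0.5198 0.1796 0.1481] ext [0.0276 0.0274 0.0136] z pcts [0.0878 0.0906 0.0931 0.1413]
side red [277.4653 106.9   ] [262  85  32  39 750] 0.10330485442205177 0.19360372142401372
side red [277.4653 106.9   ] 750 ztop 0.1923904195697279 top mid [0.6597 0.3987 0.1871] ext [0.0377 0.0355 0.0131] z pcts [0.1094 0.1125 0.12   0.1641]
side red [170.5405 147.0759] [154 122  36  44 988] 0.10279513214672945 0.19510842941691078
s
[... 2064 characters left out ...]
6, 18, 79, 58, 80, 78, 77, -5, 1, 0, -3, 17, 53, 74, 80, 71, 74, 77, -1, 2, -6]
202 [3, -3, 13, 81, 56, 80, 78, 77, 82, 2, 2, 3, 6, 65, 81, 78, 77, 82, 78, 1, -4, -2]
208 [1, 4, 15, 80, 59, 75, 79, 80, 78, 81, 81, 83, 81, 79, 76, 74, 76, 81, 77, 0, -3, 1]
214 [-1, -2, 16, 78, 75, 76, 75, 83, 79, 77, 75, 84, 81, 79, 76, 72, 80, 78, 80, 1, -1, 3]
220 [5, 3, 9, 85, 77, 56, 56, 57, 59, 54, 56, 56, 58, 58, 60, 63, 59, 55, 78, 1, 7, 2]
226 [-2, -3, 0, -5, -2, 6, 3, -6, -1, 1, 2, 3, 5, 1, -4, -1, 0, 3, -2, 0, -1, -7]
(105, 352) [ 0.7804 -0.1543  0.0021]
(225, 326) [ 0.4172 -0.0817  0.0056]
(196, 352) [ 0.5054 -0.1579  0.0036]
(225, 376) [ 0.4212 -0.2132  0.08  ]
(180, 326) [ 0.5508 -0.0788  0.0107]
```

View pics/rail.png

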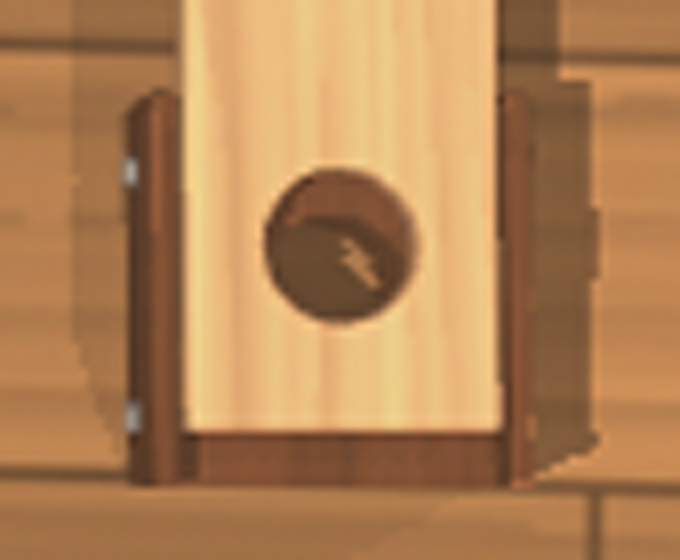

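View pics/rails.png

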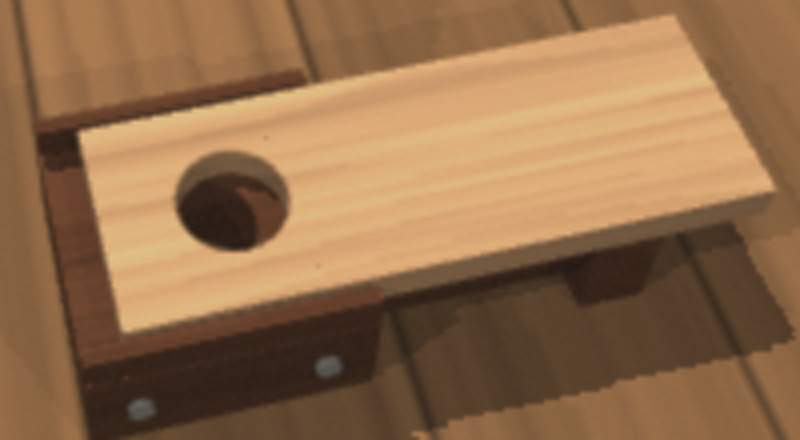

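```bash
python3 - <<'E'
from h import *
np.set_printoptions(precision=4,suppress=True)
v=load("top0.npz")
def c(x,y,z): return ray(v,310+(x+.5)/8-.5,165+(y+.5)/8-.5,z)
print("cheek top corners near L,R",c(130,486,.078),c(530,486,.078),"far",c(150,90,.078),c(515,90,.078))
print("saddle near edge mid z58",c(345,486,.058))
print("rail near corners",c(186,432,.078),c(502,432,.078),"up",c(180,2,.078),c(496,2,.078))
print("rail hole L R T B",c(264,246,.078),c(417,246,.078),c(340,168,.078),c(340,325,.078))
print("saddle hole far edge",c(338,214,.058))
# hole contours
for n,z in(("top",.078),("side",.078)):
    v=load(n+"0.npz");hsv=cv2.cvtColor(v["im"],cv2.COLOR_RGB2HSV)
    V=hsv[:,:,2].astype(int)
    m=(V<170).astype(np.uint8)
    seed=(352,198) if n=="top" else (265,293)
    k,l,st,ce=cv2.connectedComponentsWithStats(m,connectivity=4)
    i=l[seed[1],seed[0]];print(n,"hole comp",st[i],ce[i])
    for th in (60,70,80,90,100,110):
        mm=((V<th)&(l==i)).astype(np.uint8);print(th,mm.sum(),end=' ')
    cs,_=cv2.findContours((l==i).astype(np.uint8),0,1);e=cv2.fitEllipse(max(cs,key=len));print(e,ray(v,*e[0],.078))
v=load("top0.npz");V=cv2.cvtColor(v["im"],cv2.COLOR_RGB2HSV)[:,:,2]
print(V[183:210,340:366])
E
```

```text
cheek top corners near L,R [ 0.4168 -0.0725  0.078 ] [ 0.4203 -0.2131  0.078 ] far [ 0.5571 -0.0771  0.078 ] [ 0.5602 -0.2063  0.078 ]
saddle near edge mid z58 [ 0.4186 -0.1516  0.058 ]
rail near corners [ 0.4363 -0.0919  0.078 ] [ 0.4391 -0.2031  0.078 ] up [ 0.5888 -0.0873  0.078 ] [ 0.5914 -0.1992  0.078 ]
rail hole L R T B [ 0.5027 -0.1183  0.078 ] [ 0.504  -0.1723  0.078 ] [ 0.531  -0.1448  0.078 ] [ 0.4754 -0.1456  0.078 ]
saddle hole far edge [ 0.5159 -0.1478  0.058 ]
top hole comp [343 186  19  19 283] [351.8834 195.1908]
60 0 70 0 80 0 90 3 100 62 110 156 ((351.9129943847656, 195.20433044433594), (17.890470504760742, 18.593830108642578), 135.3269805908203) [ 0.5036 -0.1447  0.078 ]
side hole comp [253 278  29  25 570] [267.4947 289.8947]
60 217 70 267 80 288 90 306 100 381 110 445 ((267.50091552734375, 289.90618896484375), (24.368228912353516, 27.842058181762695), 95.9860610961914) [ 0.5033 -0.1475  0.078 ]
[[229 234 236 236 236 236 236 236 237 236 233 233 236 237 236 236 236 236
  236 236 236 236 236 236 233 232]
 [229 234 237 236 236 236 236 237 237 237 234 235 237 238 238
[... 2073 characters left out ...]
96  98 118
  190 239 239 236 236 236 236 234]
 [226 231 235 236 236 238 240 229 176 117 101  99  98  97 101 115 162 206
  240 239 237 236 236 236 236 233]
 [225 230 236 236 236 236 237 240 242 233 203 176 179 173 215 235 244 241
  238 237 236 235 236 236 236 234]
 [226 231 235 236 236 236 236 237 238 238 233 236 241 242 241 239 238 237
  236 236 236 236 236 236 236 235]
 [225 231 236 236 236 236 236 236 236 236 229 231 236 237 237 236 236 236
  236 236 236 236 236 236 236 236]
 [225 230 235 236 236 236 236 236 236 235 229 230 235 236 236 236 236 236
  236 236 236 236 236 236 236 236]
 [226 230 235 236 236 236 236 236 236 235 229 230 235 236 236 236 236 236
  236 236 236 236 236 236 236 236]]
```

Saddle hole is at about (0.488, -0.146), from two estimates (block edge and hole edge) that agree. The rail hole is at about (0.5035, -0.146), so the offset is about 15.5 mm. The smallest red peg is at (0.496, 0.296), 120 mm from the blue one, which confirms it. First move is to hover over that peg.

Call:
step_arm(
  plan=[
    {"tx": -1.5, "ty": -0.7, "hand": 1},
    {"tx": -3.1, "ty": -1.4},
    {"tx": -3.1, "ty": -1.4},
    {"tx": -3.1, "ty": -1.4},
    {"tx": -3.1, "ty": -1.4},
    {"tx": -3.1, "ty": -1.4},
    {"tx": -3.1, "ty": -1.4},
    {"tx": -3.1, "ty": -1.4},
    {"tx": -3.1, "ty": -1.4},
    {"tx": -3.1, "ty": -1.4},
  ],
)

```text
invalid input at $.plan[0]: expected keys wx, wy, wz, tx, ty, tz, hand
```

```bash
cat > st.py <<'E'
from cell import arm
import numpy as np,sys
from scipy.spatial.transform import Rotation as Ro
np.set_printoptions(precision=4,suppress=True)
def rep(tgt=None):
    s=arm.observe();R=Ro.from_rotvec(s["ee_rot"]).as_matrix()
    print("t",s["clock"],"pos",s["position"],"grasp",s["position"]+R[:,2]*.003,"F",s["force"],"T",s["ft_torque"],"w",s["width"]);print("q",s["joints"],"xt",R[:,0],"zt",R[:,2])
    if tgt is not None: print("go(tool cm)",R.T@(np.array(tgt)-s["position"]-R[:,2]*.003)*100)
if __name__=="__main__": rep([float(a) for a in sys.argv[1:4]] if len(sys.argv)>3 else None)
E
python3 st.py .496 .296 .120
```

```text
t 0.1 pos [0.2783 0.5591 0.248 ] grasp [0.2783 0.5591 0.245 ] F [-0.169   0.4842  0.4151] T [ 0.015  -0.0267 -0.0125] w 1.0013494234685736
q [-1.2116  0.4351  0.025   1.574  -0.0116  1.134  -0.0751] xt [-0.8952  0.4456 -0.0001] zt [-0.0005 -0.0013 -1.    ]
go(tool cm) [-31.2103 -13.8386  12.5263]
```

All keys are required in each row.

Call:
step_arm(
  plan=[
    {"wx": 0, "wy": 0, "wz": 0, "tx": -1.5, "ty": -0.7, "tz": 0, "hand": 1},
    {"wx": 0, "wy": 0, "wz": 0, "tx": -3.1, "ty": -1.4, "tz": 0, "hand": 1},
    {"wx": 0, "wy": 0, "wz": 0, "tx": -3.1, "ty": -1.4, "tz": 0, "hand": 1},
    {"wx": 0, "wy": 0, "wz": 0, "tx": -3.1, "ty": -1.4, "tz": 0, "hand": 1},
    {"wx": 0, "wy": 0, "wz": 0, "tx": -3.1, "ty": -1.4, "tz": 0, "hand": 1},
    {"wx": 0, "wy": 0, "wz": 0, "tx": -3.1, "ty": -1.4, "tz": 0, "hand": 1},
    {"wx": 0, "wy": 0, "wz": 0, "tx": -3.1, "ty": -1.4, "tz": 0, "hand": 1},
    {"wx": 0, "wy": 0, "wz": 0, "tx": -3.1, "ty": -1.4, "tz": 0, "hand": 1},
    {"wx": 0, "wy": 0, "wz": 0, "tx": -3.1, "ty": -1.4, "tz": 0, "hand": 1},
    {"wx": 0, "wy": 0, "wz": 0, "tx": -3.1, "ty": -1.4, "tz": 0, "hand": 1},
  ],
)

```text
clock: 0.93
position: [0.4833, 0.3069, 0.2486]
ee_rot: [-0.72, -3.058, 0.001]
force: [-0.6, 1.3, 0.1]
width: 1.001
```

```bash
python3 st.py .496 .296 .120
```

```text
t 0.9333 pos [0.4833 0.3069 0.2486] grasp [0.4833 0.3069 0.2456] F [-0.558   1.25    0.1464] T [ 0.0456 -0.0123 -0.0221] w 1.000789713613876
q [-0.7467  0.3484  0.1177  1.7111 -0.0451  1.0851  0.4934] xt [-0.895   0.4461 -0.    ] zt [-0.0002 -0.0004 -1.    ]
go(tool cm) [-1.6191 -0.4061 12.5651]
```

Call:
step_arm(
  plan=[
    {"wx": 0, "wy": 0, "wz": 0, "tx": -1.0, "ty": -0.3, "tz": 0, "hand": 1},
    {"wx": 0, "wy": 0, "wz": 0, "tx": -0.7, "ty": -0.2, "tz": 0, "hand": 1},
    {"wx": 0, "wy": 0, "wz": 0, "tx": 0, "ty": 0, "tz": 0.5, "hand": 1},
    {"wx": 0, "wy": 0, "wz": 0, "tx": 0, "ty": 0, "tz": 1.0, "hand": 1},
    {"wx": 0, "wy": 0, "wz": 0, "tx": 0, "ty": 0, "tz": 1.0, "hand": 1},
    {"wx": 0, "wy": 0, "wz": 0, "tx": 0, "ty": 0, "tz": 1.0, "hand": 1},
    {"wx": 0, "wy": 0, "wz": 0, "tx": 0, "ty": 0, "tz": 1.0, "hand": 1},
    {"wx": 0, "wy": 0, "wz": 0, "tx": 0, "ty": 0, "tz": 0.5, "hand": 1},
    {"wx": 0, "wy": 0, "wz": 0, "tx": 0, "ty": 0, "tz": 0, "hand": 1},
    {"wx": 0, "wy": 0, "wz": 0, "tx": 0, "ty": 0, "tz": 0, "hand": 1},
  ],
)

```text
clock: 1.77
position: [0.4952, 0.2975, 0.1984]
ee_rot: [-0.718, -3.058, 0.001]
force: [0.6, 1.3, -0.6]
width: 0.994
```

```bash
python3 st.py .496 .296 .120 && python3 - <<'E'
from cell import arm
import cv2
im,d=arm.get_image("side");cv2.imwrite("pics/s1.png",cv2.resize(im[60:240,130:350],None,fx=3,fy=3)[:,:,::-1])
im,d=arm.get_image("top");cv2.imwrite("pics/t1.png",cv2.resize(im[120:270,110:310],None,fx=4,fy=4)[:,:,::-1])
E
```

```text
t 1.7667 pos [0.4952 0.2975 0.1984] grasp [0.4952 0.2975 0.1954] F [ 0.6373  1.3095 -0.6279] T [ 0.0196 -0.0266  0.0037] w 0.9939653359810355
q [-0.7183  0.4041  0.1161  1.7622 -0.0548  0.9792  0.5284] xt [-0.8954  0.4453  0.0003] zt [-0.0005 -0.0005 -1.    ]
go(tool cm) [-0.144  -0.0946  7.5366]
```

View pics/s1.png

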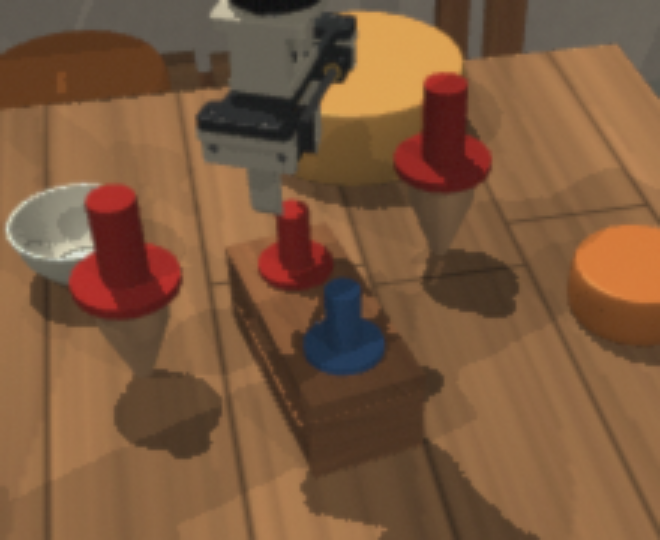

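View pics/t1.png

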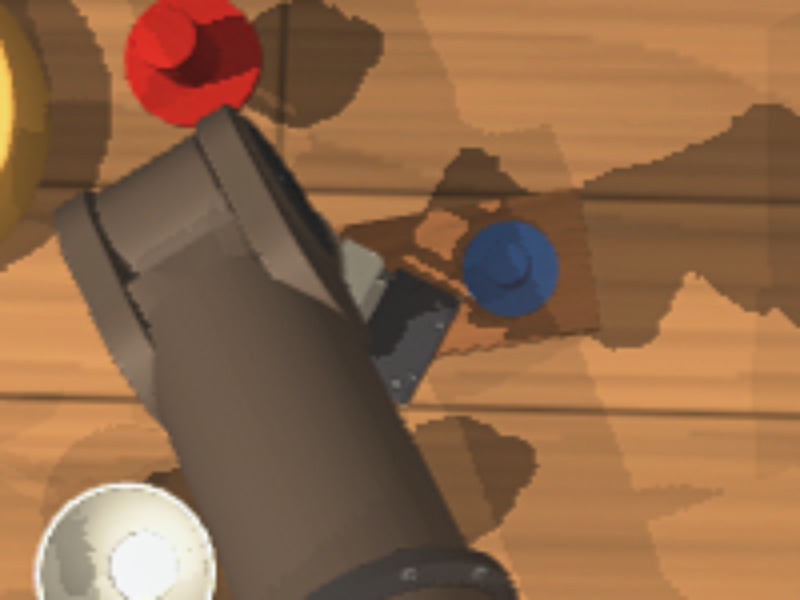

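The open jaws sit above the small red peg: near finger at (265,190), handle at (292,240) in the side crop. The wrist link passes near the tall decoy, so I'll check that clearance before descending.

```bash
python3 - <<'E'
from cell import arm
from h import *
np.set_printoptions(precision=3,suppress=True)
for n in("top","side"):
    im,d=arm.get_image(n);v=dict(im=im,d=d,**arm.calibration(n));X=pts(v)
    hsv=cv2.cvtColor(im,cv2.COLOR_RGB2HSV)
    m=(X[...,2]>.2)&(d>0)&(X[...,0]>.3)&(X[...,0]<.75)&(X[...,1]>.15)&(X[...,1]<.6)
    q=X[m]
    for zl in np.arange(.2,.6,.04):
        s=q[(q[:,2]>=zl)&(q[:,2]<zl+.04)]
        if len(s)>5:print(n,round(zl,2),len(s),"x",s[:,0].min(),s[:,0].max(),"y",s[:,1].min(),s[:,1].max(),"dist decoy1",np.hypot(s[:,0]-.658,s[:,1]-.401).min(),"decoy2",np.hypot(s[:,0]-.348,s[:,1]-.279).min())
E
```

```text
top 0.24 45 x 0.4217016745092844 0.5052705286959487 y 0.19816647737234885 0.24985255616962276 dist decoy1 0.21713297516864366 decoy2 0.0884686850083962
top 0.28 464 x 0.4240430531052801 0.49865376187574545 y 0.1986745929881122 0.2520705990476432 dist decoy1 0.2225754447990059 decoy2 0.08867003766727162
top 0.32 113 x 0.47678254643833273 0.5156346023448685 y 0.237889255661905 0.25978979982031986 dist decoy1 0.20060820791279493 decoy2 0.1319658797242742
top 0.36 30 x 0.4927958066467662 0.5244738342165471 y 0.25441955597818056 0.2660208490312079 dist decoy1 0.18986471010982037 decoy2 0.1468643209654283
top 0.52 100 x 0.45580798532269523 0.559240548423487 y 0.2150098008981706 0.349693923251704 dist decoy1 0.14685820895620688 decoy2 0.12536868540600657
top 0.56 1342 x 0.4497203540701992 0.5597910910528858 y 0.21253766654002107 0.3612752136172937 dist decoy1 0.1486816479366666 decoy2 0.12064523733928749
side 0.2 156 x 0.4582849976429471 0.5321567315002081 y 0.23198660243417887 0.3444228055302403 dist decoy1 0.13797647321474674 decoy2 0.1155958942285287
side 0.24 694 x 0.4223674778459496 0.
[... 185 characters left out ...]
8298 0.37691609465124143 dist decoy1 0.09766113834330174 decoy2 0.08916890450989304
side 0.32 724 x 0.4438295907454585 0.5348261023938501 y 0.23495572648256877 0.31511685345447077 dist decoy1 0.15852165234773138 decoy2 0.09640919828998287
side 0.36 611 x 0.45394524290603544 0.5389033136599501 y 0.25111783113890807 0.30373243336627737 dist decoy1 0.15948204618274828 decoy2 0.10652796540581738
side 0.4 760 x 0.4556774169639875 0.536861062954456 y 0.25253628784979004 0.2962897853062329 dist decoy1 0.16403060894398147 decoy2 0.10856450765250544
side 0.44 714 x 0.4556784898340537 0.5356257521356772 y 0.25253425331167634 0.3009397770127052 dist decoy1 0.16821712043683018 decoy2 0.10859786232677177
```

All clear. Next: descend and grip.

Call:
step_arm(
  plan=[
    {"wx": 0, "wy": 0, "wz": 0, "tx": -0.1, "ty": -0.1, "tz": 0.5, "hand": 1},
    {"wx": 0, "wy": 0, "wz": 0, "tx": 0, "ty": 0, "tz": 1.0, "hand": 1},
    {"wx": 0, "wy": 0, "wz": 0, "tx": 0, "ty": 0, "tz": 1.2, "hand": 1},
    {"wx": 0, "wy": 0, "wz": 0, "tx": 0, "ty": 0, "tz": 1.2, "hand": 1},
    {"wx": 0, "wy": 0, "wz": 0, "tx": 0, "ty": 0, "tz": 1.2, "hand": 1},
    {"wx": 0, "wy": 0, "wz": 0, "tx": 0, "ty": 0, "tz": 1.2, "hand": 1},
    {"wx": 0, "wy": 0, "wz": 0, "tx": 0, "ty": 0, "tz": 0.8, "hand": 1},
    {"wx": 0, "wy": 0, "wz": 0, "tx": 0, "ty": 0, "tz": 0.3, "hand": 1},
    {"wx": 0, "wy": 0, "wz": 0, "tx": 0, "ty": 0, "tz": 0, "hand": 1},
    {"wx": 0, "wy": 0, "wz": 0, "tx": 0, "ty": 0, "tz": 0, "hand": 1},
  ],
)

```text
clock: 2.8
position: [0.496, 0.2961, 0.1249]
ee_rot: [0.719, 3.058, 0.0]
force: [-0.2, -0.3, 0.5]
width: 1.004
```

```bash
python3 st.py .496 .296 .120 
```

```text
t 2.8 pos [0.496  0.2961 0.1249] grasp [0.496  0.2961 0.1219] F [-0.1622 -0.3474  0.5417] T [-0.044  -0.0243  0.007 ] w 1.0037382634375616
q [-0.7055  0.4884  0.1043  1.8374 -0.0669  0.819   0.5412] xt [-0.8952  0.4458 -0.0001] zt [ 0.0002  0.0001 -1.    ]
go(tool cm) [-0.0001 -0.0072  0.186 ]
```

Call:
step_arm(
  plan=[
    {"wx": 0, "wy": 0, "wz": 0, "tx": 0, "ty": 0, "tz": 0.1, "hand": 1},
    {"wx": 0, "wy": 0, "wz": 0, "tx": 0, "ty": 0, "tz": 0, "hand": 0.6},
    {"wx": 0, "wy": 0, "wz": 0, "tx": 0, "ty": 0, "tz": 0, "hand": 0.4},
    {"wx": 0, "wy": 0, "wz": 0, "tx": 0, "ty": 0, "tz": 0, "hand": 0.3},
    {"wx": 0, "wy": 0, "wz": 0, "tx": 0, "ty": 0, "tz": 0, "hand": 0.1},
    {"wx": 0, "wy": 0, "wz": 0, "tx": 0, "ty": 0, "tz": 0, "hand": 0},
    {"wx": 0, "wy": 0, "wz": 0, "tx": 0, "ty": 0, "tz": 0, "hand": 0},
    {"wx": 0, "wy": 0, "wz": 0, "tx": 0, "ty": 0, "tz": 0, "hand": 0},
    {"wx": 0, "wy": 0, "wz": 0, "tx": 0, "ty": 0, "tz": 0, "hand": 0},
    {"wx": 0, "wy": 0, "wz": 0, "tx": 0, "ty": 0, "tz": 0, "hand": 0},
  ],
  force=35,
)

```text
clock: 3.63
position: [0.4959, 0.2961, 0.1237]
ee_rot: [0.719, 3.058, 0.0]
force: [0.6, -0.8, 0.2]
width: 0.395
```

```bash
python3 st.py .496 .296 .300 
```

```text
t 3.6333 pos [0.4959 0.2961 0.1237] grasp [0.4959 0.2961 0.1207] F [ 0.6437 -0.8241  0.2014] T [-0.0212 -0.0226  0.0185] w 0.3950099179703496
q [-0.7054  0.4898  0.1041  1.8385 -0.0671  0.8166  0.5414] xt [-0.8952  0.4457 -0.    ] zt [ 0.  0. -1.]
go(tool cm) [ -0.0133  -0.0003 -17.9257]
```

Still closing (36 mm; handle is 30 mm).

Call:
step_arm(
  plan=[
    {"wx": 0, "wy": 0, "wz": 0, "tx": 0, "ty": 0, "tz": 0, "hand": 0},
    {"wx": 0, "wy": 0, "wz": 0, "tx": 0, "ty": 0, "tz": 0, "hand": 0},
    {"wx": 0, "wy": 0, "wz": 0, "tx": 0, "ty": 0, "tz": 0, "hand": 0},
    {"wx": 0, "wy": 0, "wz": 0, "tx": 0, "ty": 0, "tz": 0, "hand": 0},
    {"wx": 0, "wy": 0, "wz": 0, "tx": 0, "ty": 0, "tz": 0, "hand": 0},
    {"wx": 0, "wy": 0, "wz": 0, "tx": 0, "ty": 0, "tz": 0, "hand": 0},
    {"wx": 0, "wy": 0, "wz": 0, "tx": 0, "ty": 0, "tz": -0.2, "hand": 0},
    {"wx": 0, "wy": 0, "wz": 0, "tx": 0, "ty": 0, "tz": -0.4, "hand": 0},
    {"wx": 0, "wy": 0, "wz": 0, "tx": 0, "ty": 0, "tz": -0.7, "hand": 0},
    {"wx": 0, "wy": 0, "wz": 0, "tx": 0, "ty": 0, "tz": -0.7, "hand": 0},
  ],
)

```text
clock: 4.47
position: [0.4957, 0.2959, 0.1443]
ee_rot: [-0.719, -3.058, 0.001]
force: [-0.2, -0.3, -2.0]
width: 0.323
```

```bash
python3 st.py .496 .296 .310 
```

```text
t 4.4667 pos [0.4957 0.2959 0.1443] grasp [0.4957 0.2959 0.1413] F [-0.1774 -0.2601 -2.0489] T [ 0.0137 -0.0189  0.0053] w 0.32341983270916874
q [-0.7085  0.4641  0.108   1.8202 -0.0636  0.8611  0.5384] xt [-0.8952  0.4458  0.0002] zt [-0.0004 -0.0003 -1.    ]
go(tool cm) [ -0.0136   0.0162 -16.8724]
```

Gripped at 0.323 opening, and the wrist carries about 2 N (peg lifted). Lifting to a grip height of about 0.31.

Call:
step_arm(
  plan=[
    {"wx": 0, "wy": 0, "wz": 0, "tx": 0, "ty": 0, "tz": -1.2, "hand": 0},
    {"wx": 0, "wy": 0, "wz": 0, "tx": 0, "ty": 0, "tz": -1.8, "hand": 0},
    {"wx": 0, "wy": 0, "wz": 0, "tx": 0, "ty": 0, "tz": -2.0, "hand": 0},
    {"wx": 0, "wy": 0, "wz": 0, "tx": 0, "ty": 0, "tz": -2.0, "hand": 0},
    {"wx": 0, "wy": 0, "wz": 0, "tx": 0, "ty": 0, "tz": -2.0, "hand": 0},
    {"wx": 0, "wy": 0, "wz": 0, "tx": 0, "ty": 0, "tz": -2.0, "hand": 0},
    {"wx": 0, "wy": 0, "wz": 0, "tx": 0, "ty": 0, "tz": -2.0, "hand": 0},
    {"wx": 0, "wy": 0, "wz": 0, "tx": 0, "ty": 0, "tz": -2.0, "hand": 0},
    {"wx": 0, "wy": 0, "wz": 0, "tx": 0, "ty": 0, "tz": -1.2, "hand": 0},
    {"wx": 0, "wy": 0, "wz": 0, "tx": 0, "ty": 0, "tz": -0.5, "hand": 0},
  ],
)

```text
clock: 5.3
position: [0.4965, 0.2963, 0.3137]
ee_rot: [0.719, 3.056, 0.005]
force: [0.1, 1.0, -2.0]
width: 0.324
```

```bash
python3 st.py .488 -.146 .300 
```

```text
t 5.3 pos [0.4965 0.2963 0.3137] grasp [0.4965 0.2963 0.3107] F [ 0.0511  1.0266 -1.9782] T [ 0.0305 -0.0583 -0.0088] w 0.3237070347336055
q [-0.7285  0.308   0.1317  1.604  -0.0424  1.2284  0.5198] xt [-0.8951  0.4458 -0.0018] zt [ 0.0032  0.0023 -1.    ]
go(tool cm) [-18.9549 -39.9762   0.9658]
```

Call:
step_arm(
  plan=[
    {"wx": 0, "wy": 0, "wz": 0, "tx": -0.4, "ty": -0.8, "tz": 0, "hand": 0},
    {"wx": 0, "wy": 0, "wz": 0, "tx": -0.8, "ty": -1.6, "tz": 0, "hand": 0},
    {"wx": 0, "wy": 0, "wz": 0, "tx": -1.2, "ty": -2.5, "tz": 0, "hand": 0},
    {"wx": 0, "wy": 0, "wz": 0, "tx": -1.2, "ty": -2.5, "tz": 0, "hand": 0},
    {"wx": 0, "wy": 0, "wz": 0, "tx": -1.2, "ty": -2.5, "tz": 0, "hand": 0},
    {"wx": 0, "wy": 0, "wz": 0, "tx": -1.2, "ty": -2.5, "tz": 0, "hand": 0},
    {"wx": 0, "wy": 0, "wz": 0, "tx": -1.2, "ty": -2.5, "tz": 0, "hand": 0},
    {"wx": 0, "wy": 0, "wz": 0, "tx": -1.2, "ty": -2.5, "tz": 0, "hand": 0},
    {"wx": 0, "wy": 0, "wz": 0, "tx": -1.2, "ty": -2.5, "tz": 0, "hand": 0},
    {"wx": 0, "wy": 0, "wz": 0, "tx": -1.2, "ty": -2.5, "tz": 0, "hand": 0},
  ],
)

```text
clock: 6.13
position: [0.4916, 0.0452, 0.3098]
ee_rot: [-0.72, -3.057, 0.001]
force: [0.6, 0.1, -1.5]
width: 0.321
```

```bash
python3 st.py .488 -.146 .300 
```

```text
t 6.1333 pos [0.4916 0.0452 0.3098] grasp [0.4916 0.0452 0.3068] F [ 0.5985  0.1138 -1.4917] T [-0.0204 -0.0399 -0.0191] w 0.3214965732536632
q [-0.4157  0.1658  0.2538  1.8054 -0.0447  1.1776  0.9604] xt [-0.895   0.4461  0.0012] zt [-0.0016 -0.0004 -1.    ]
go(tool cm) [ -8.2099 -17.2714   0.6899]
```

Call:
step_arm(
  plan=[
    {"wx": 0, "wy": 0, "wz": 0, "tx": -1.2, "ty": -2.5, "tz": 0, "hand": 0},
    {"wx": 0, "wy": 0, "wz": 0, "tx": -1.2, "ty": -2.5, "tz": 0, "hand": 0},
    {"wx": 0, "wy": 0, "wz": 0, "tx": -1.2, "ty": -2.5, "tz": 0, "hand": 0},
    {"wx": 0, "wy": 0, "wz": 0, "tx": -1.2, "ty": -2.5, "tz": 0, "hand": 0},
    {"wx": 0, "wy": 0, "wz": 0, "tx": -1.2, "ty": -2.5, "tz": 0, "hand": 0},
    {"wx": 0, "wy": 0, "wz": 0, "tx": -1.0, "ty": -2.3, "tz": 0, "hand": 0},
    {"wx": 0, "wy": 0, "wz": 0, "tx": -0.8, "ty": -1.7, "tz": 0, "hand": 0},
    {"wx": 0, "wy": 0, "wz": 0, "tx": -0.4, "ty": -0.8, "tz": 0, "hand": 0},
    {"wx": 0, "wy": 0, "wz": 0, "tx": 0, "ty": -0.2, "tz": 0, "hand": 0},
    {"wx": 0, "wy": 0, "wz": 0, "tx": 0, "ty": 0, "tz": 0, "hand": 0},
  ],
)

```text
clock: 6.97
position: [0.4875, -0.1457, 0.3102]
ee_rot: [-0.72, -3.057, -0.0]
force: [0.5, 0.8, -1.6]
width: 0.322
```

```bash
python3 st.py .488 -.146 .195 
```

```text
t 6.9667 pos [ 0.4875 -0.1457  0.3102] grasp [ 0.4875 -0.1457  0.3072] F [ 0.4955  0.7969 -1.5732] T [ 0.0458 -0.0204 -0.0079] w 0.3215246838142799
q [-0.1377  0.1936  0.3909  1.7808 -0.0795  1.1837  1.3849] xt [-0.8949  0.4464  0.0012] zt [-0.0011  0.0005 -1.    ]
go(tool cm) [-0.0684 -0.0057 11.2167]
```

Call:
step_arm(
  plan=[
    {"wx": 0, "wy": 0, "wz": 0, "tx": -0.1, "ty": 0, "tz": 0.5, "hand": 0},
    {"wx": 0, "wy": 0, "wz": 0, "tx": 0, "ty": 0, "tz": 1.2, "hand": 0},
    {"wx": 0, "wy": 0, "wz": 0, "tx": 0, "ty": 0, "tz": 1.6, "hand": 0},
    {"wx": 0, "wy": 0, "wz": 0, "tx": 0, "ty": 0, "tz": 1.6, "hand": 0},
    {"wx": 0, "wy": 0, "wz": 0, "tx": 0, "ty": 0, "tz": 1.6, "hand": 0},
    {"wx": 0, "wy": 0, "wz": 0, "tx": 0, "ty": 0, "tz": 1.6, "hand": 0},
    {"wx": 0, "wy": 0, "wz": 0, "tx": 0, "ty": 0, "tz": 1.2, "hand": 0},
    {"wx": 0, "wy": 0, "wz": 0, "tx": 0, "ty": 0, "tz": 0.6, "hand": 0},
    {"wx": 0, "wy": 0, "wz": 0, "tx": 0, "ty": 0, "tz": 0, "hand": 0},
    {"wx": 0, "wy": 0, "wz": 0, "tx": 0, "ty": 0, "tz": 0, "hand": 0},
  ],
)

```text
clock: 7.8
position: [0.4892, -0.1455, 0.2118]
ee_rot: [-0.717, -3.058, -0.0]
force: [-0.5, 0.3, -0.3]
width: 0.321
```

```bash
python3 st.py .488 -.146 .195 && python3 - <<'E'
from cell import arm
import cv2,numpy as np
from h import *
for n in("side","top"):
    im,d=arm.get_image(n);np.savez(n+"2.npz",im=im,d=d,**arm.calibration(n))
    cv2.imwrite(f"pics/{n}2.png",cv2.resize(im[160:340,170:390] if n=="side" else im[90:250,280:400],None,fx=3.5,fy=3.3,interpolation=cv2.INTER_CUBIC)[:,:,::-1])
E
```

```text
t 7.8 pos [ 0.4892 -0.1455  0.2118] grasp [ 0.4892 -0.1455  0.2088] F [-0.5277  0.2578 -0.2874] T [ 0.0349 -0.0376 -0.025 ] w 0.32063957089760203
q [-0.1109  0.291   0.3736  1.9209 -0.129   0.953   1.4336] xt [-0.8958  0.4445  0.0004] zt [-0.0003  0.0003 -1.    ]
go(tool cm) [ 0.0862 -0.1031  1.3752]
```

View pics/side2.png

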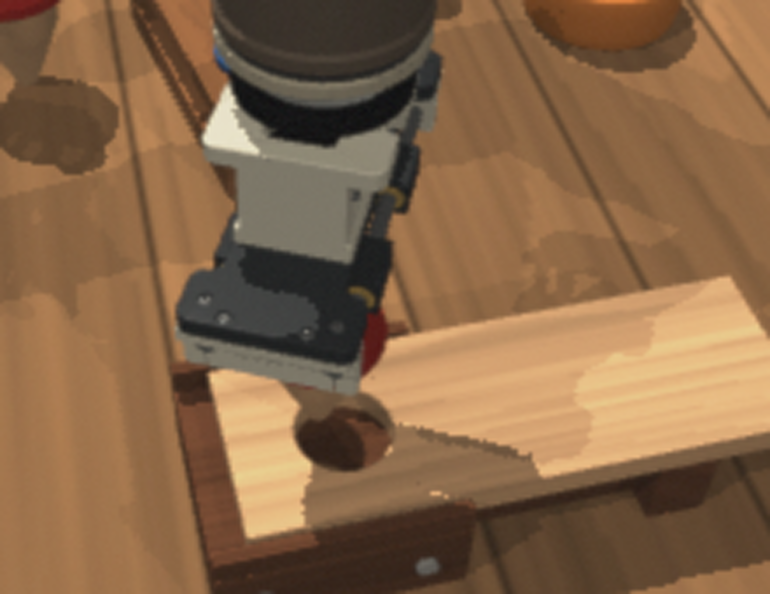

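View pics/top2.png

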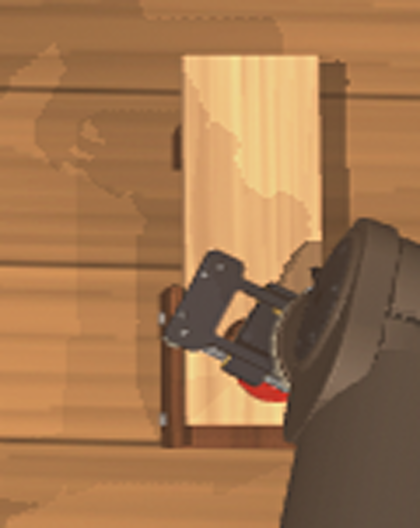

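The side crop shows the cone held upright, with its tip at the upper left of the rail hole around (330,405). I'll compare that with the projected tip position.

```bash
python3 - <<'E'
from h import *
v=load("side2.npz")
def pr(X): p=v["mtx"]@(v["R"]@np.array(X)+v["t"]);return p[:2]/p[2]
im=cv2.resize(v["im"][255:310,225:305],None,fx=9,fy=9,interpolation=cv2.INTER_CUBIC)
def put(X,c):
    p=pr(X);cv2.circle(im,(int((p[0]-225+.5)*9),int((p[1]-255+.5)*9)),3,c,-1)
gx,gy,gz=.489,-.1455,.2088
a=np.linspace(0,2*np.pi,40)
for t in a:
    put((gx+.006*np.cos(t),gy+.006*np.sin(t),gz-.108),(0,255,0))
    put((gx+.034*np.cos(t),gy+.034*np.sin(t),gz-.036),(255,255,0))
    put((gx+.023*np.cos(t),gy+.023*np.sin(t),gz-.062),(0,255,255))
    put((.5035+.0275*np.cos(t),-.146+.0275*np.sin(t),.078),(0,0,255))
    put((.488+.0275*np.cos(t),-.146+.0275*np.sin(t),.058),(255,0,255))
cv2.imwrite("pics/ov.png",im[:,:,::-1])
E
```

```text
(no output)
```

View pics/ov.png

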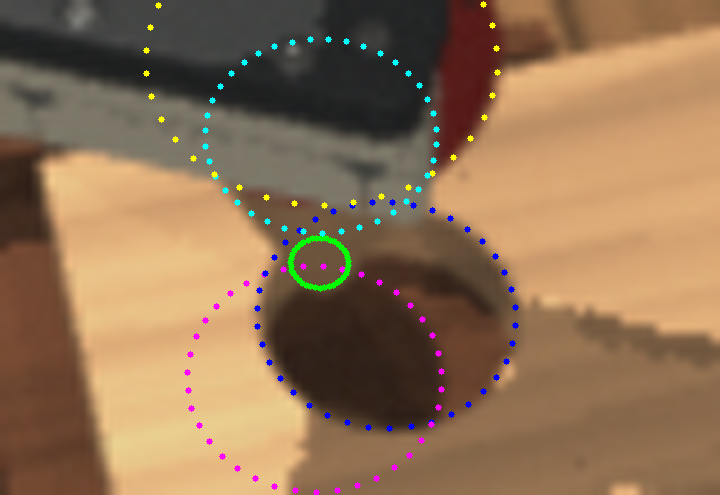

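Overlay agrees on peg, rail hole and saddle hole. Insert slowly, straight down on the saddle axis.

Call:
step_arm(
  plan=[
    {"wx": 0, "wy": 0, "wz": 0, "tx": 0.1, "ty": 0, "tz": 0.4, "hand": 0},
    {"wx": 0, "wy": 0, "wz": 0, "tx": 0, "ty": 0, "tz": 0.7, "hand": 0},
    {"wx": 0, "wy": 0, "wz": 0, "tx": 0, "ty": 0, "tz": 0.7, "hand": 0},
    {"wx": 0, "wy": 0, "wz": 0, "tx": 0, "ty": 0, "tz": 0.7, "hand": 0},
    {"wx": 0, "wy": 0, "wz": 0, "tx": 0, "ty": 0, "tz": 0.6, "hand": 0},
    {"wx": 0, "wy": 0, "wz": 0, "tx": 0, "ty": 0, "tz": 0.5, "hand": 0},
    {"wx": 0, "wy": 0, "wz": 0, "tx": 0, "ty": 0, "tz": 0.4, "hand": 0},
    {"wx": 0, "wy": 0, "wz": 0, "tx": 0, "ty": 0, "tz": 0.4, "hand": 0},
    {"wx": 0, "wy": 0, "wz": 0, "tx": 0, "ty": 0, "tz": 0.4, "hand": 0},
    {"wx": 0, "wy": 0, "wz": 0, "tx": 0, "ty": 0, "tz": 0.4, "hand": 0},
  ],
)

```text
clock: 8.73
position: [0.489, -0.1459, 0.1598]
ee_rot: [0.718, 3.057, 0.0]
force: [2.2, 1.2, 2.9]
width: 0.322
```

```bash
python3 st.py .488 -.146 .114
```

```text
t 8.7333 pos [ 0.489  -0.1459  0.1598] grasp [ 0.489  -0.1459  0.1568] F [2.2095 1.1506 2.922 ] T [ 0.1001 -0.5558 -0.0682] w 0.3219136048250175
q [-0.0889  0.356   0.3552  1.9826 -0.1654  0.8286  1.467 ] xt [-0.8953  0.4455 -0.0017] zt [ 0.0017 -0.0003 -1.    ]
go(tool cm) [ 0.0926 -0.0547  4.2816]
```

Rail is engaged: about 2 N sideways and 4 to 5 N axial, as expected. Continuing down.

Call:
step_arm(
  plan=[
    {"wx": 0, "wy": 0, "wz": 0, "tx": 0.1, "ty": 0, "tz": 0.3, "hand": 0},
    {"wx": 0, "wy": 0, "wz": 0, "tx": 0, "ty": 0, "tz": 0.3, "hand": 0},
    {"wx": 0, "wy": 0, "wz": 0, "tx": 0, "ty": 0, "tz": 0.3, "hand": 0},
    {"wx": 0, "wy": 0, "wz": 0, "tx": 0, "ty": 0, "tz": 0.3, "hand": 0},
    {"wx": 0, "wy": 0, "wz": 0, "tx": 0, "ty": 0, "tz": 0.3, "hand": 0},
    {"wx": 0, "wy": 0, "wz": 0, "tx": 0, "ty": 0, "tz": 0.3, "hand": 0},
    {"wx": 0, "wy": 0, "wz": 0, "tx": 0, "ty": 0, "tz": 0.3, "hand": 0},
    {"wx": 0, "wy": 0, "wz": 0, "tx": 0, "ty": 0, "tz": 0.3, "hand": 0},
    {"wx": 0, "wy": 0, "wz": 0, "tx": 0, "ty": 0, "tz": 0.3, "hand": 0},
    {"wx": 0, "wy": 0, "wz": 0, "tx": 0, "ty": 0, "tz": 0, "hand": 0},
  ],
)

```text
clock: 9.57
position: [0.4868, -0.1453, 0.132]
ee_rot: [-0.719, -3.057, 0.0]
force: [1.5, -0.8, -2.9]
width: 0.323
```

```bash
python3 st.py .488 -.146 .114
```

```text
t 9.5667 pos [ 0.4868 -0.1453  0.132 ] grasp [ 0.4868 -0.1453  0.129 ] F [ 1.5215 -0.777  -2.8728] T [-0.0153 -0.5435  0.0089] w 0.32322035855584796
q [-0.0758  0.3938  0.3415  2.0129 -0.1863  0.7653  1.4855] xt [-0.8952  0.4456  0.001 ] zt [-0.0011  0.0001 -1.    ]
go(tool cm) [-0.1381 -0.0116  1.4992]
```

Call:
step_arm(
  plan=[
    {"wx": 0, "wy": 0, "wz": 0, "tx": -0.1, "ty": 0, "tz": 0.2, "hand": 0},
    {"wx": 0, "wy": 0, "wz": 0, "tx": 0, "ty": 0, "tz": 0.3, "hand": 0},
    {"wx": 0, "wy": 0, "wz": 0, "tx": 0, "ty": 0, "tz": 0.3, "hand": 0},
    {"wx": 0, "wy": 0, "wz": 0, "tx": 0, "ty": 0, "tz": 0.2, "hand": 0},
    {"wx": 0, "wy": 0, "wz": 0, "tx": 0, "ty": 0, "tz": 0.2, "hand": 0},
    {"wx": 0, "wy": 0, "wz": 0, "tx": 0, "ty": 0, "tz": 0.1, "hand": 0},
    {"wx": 0, "wy": 0, "wz": 0, "tx": 0, "ty": 0, "tz": 0.1, "hand": 0},
    {"wx": 0, "wy": 0, "wz": 0, "tx": 0, "ty": 0, "tz": 0, "hand": 0},
    {"wx": 0, "wy": 0, "wz": 0, "tx": 0, "ty": 0, "tz": 0, "hand": 0},
    {"wx": 0, "wy": 0, "wz": 0, "tx": 0, "ty": 0, "tz": 0, "hand": 0},
  ],
)

```text
clock: 10.4
position: [0.4882, -0.1458, 0.1188]
ee_rot: [0.719, 3.058, 0.0]
force: [0.5, -0.3, -1.1]
width: 0.322
```

```bash
python3 st.py .488 -.146 .114
```

```text
t 10.4 pos [ 0.4882 -0.1458  0.1188] grasp [ 0.4882 -0.1458  0.1158] F [ 0.5015 -0.2991 -1.0847] T [0.0659 0.0416 0.0036] w 0.3223406200115381
q [-0.0673  0.4149  0.3333  2.0222 -0.1982  0.7346  1.4964] xt [-0.8952  0.4456 -0.0002] zt [ 0.0002  0.     -1.    ]
go(tool cm) [ 0.0114 -0.0267  0.184 ]
```

About 1 mm left. I'll seat it gently.

Call:
step_arm(
  plan=[
    {"wx": 0, "wy": 0, "wz": 0, "tx": 0, "ty": 0, "tz": 0.05, "hand": 0},
    {"wx": 0, "wy": 0, "wz": 0, "tx": 0, "ty": 0, "tz": 0.05, "hand": 0},
    {"wx": 0, "wy": 0, "wz": 0, "tx": 0, "ty": 0, "tz": 0.05, "hand": 0},
    {"wx": 0, "wy": 0, "wz": 0, "tx": 0, "ty": 0, "tz": 0.05, "hand": 0},
    {"wx": 0, "wy": 0, "wz": 0, "tx": 0, "ty": 0, "tz": 0, "hand": 0},
    {"wx": 0, "wy": 0, "wz": 0, "tx": 0, "ty": 0, "tz": 0, "hand": 0},
    {"wx": 0, "wy": 0, "wz": 0, "tx": 0, "ty": 0, "tz": 0, "hand": 0},
    {"wx": 0, "wy": 0, "wz": 0, "tx": 0, "ty": 0, "tz": 0, "hand": 0},
    {"wx": 0, "wy": 0, "wz": 0, "tx": 0, "ty": 0, "tz": 0, "hand": 0},
    {"wx": 0, "wy": 0, "wz": 0, "tx": 0, "ty": 0, "tz": 0, "hand": 0},
  ],
)

```text
clock: 11.23
position: [0.489, -0.1458, 0.1177]
ee_rot: [0.718, 3.056, 0.001]
force: [-2.0, 1.9, 9.7]
width: 0.321
```

```bash
python3 st.py .488 -.146 .114
```

```text
t 11.2333 pos [ 0.489  -0.1458  0.1177] grasp [ 0.489  -0.1458  0.1147] F [-2.0182  1.8951  9.696 ] T [ 0.1686  0.362  -0.0131] w 0.3208031771289869
q [-0.0662  0.4169  0.332   2.0227 -0.2     0.7306  1.4979] xt [-0.8953  0.4455 -0.0016] zt [ 0.0019  0.0002 -1.    ]
go(tool cm) [ 0.0794 -0.066   0.0677]
```

The collar is seated: it stopped at the predicted 0.1147 with about 10 N upward. Release, then retreat.

Call:
step_arm(
  plan=[
    {"wx": 0, "wy": 0, "wz": 0, "tx": 0, "ty": 0, "tz": -0.05, "hand": 0},
    {"wx": 0, "wy": 0, "wz": 0, "tx": 0, "ty": 0, "tz": 0, "hand": 0.4},
    {"wx": 0, "wy": 0, "wz": 0, "tx": 0, "ty": 0, "tz": 0, "hand": 0.6},
    {"wx": 0, "wy": 0, "wz": 0, "tx": 0, "ty": 0, "tz": 0, "hand": 0.8},
    {"wx": 0, "wy": 0, "wz": 0, "tx": 0, "ty": 0, "tz": 0, "hand": 0.8},
    {"wx": 0, "wy": 0, "wz": 0, "tx": 0, "ty": 0, "tz": 0, "hand": 0.8},
    {"wx": 0, "wy": 0, "wz": 0, "tx": 0, "ty": 0, "tz": 0, "hand": 0.8},
    {"wx": 0, "wy": 0, "wz": 0, "tx": 0, "ty": 0, "tz": 0, "hand": 0.8},
    {"wx": 0, "wy": 0, "wz": 0, "tx": 0, "ty": 0, "tz": 0, "hand": 0.8},
    {"wx": 0, "wy": 0, "wz": 0, "tx": 0, "ty": 0, "tz": 0, "hand": 0.8},
  ],
)

```text
clock: 12.07
position: [0.4881, -0.1458, 0.1172]
ee_rot: [-0.719, -3.058, -0.0]
force: [0.2, -0.9, 0.1]
width: 0.8
```

```bash
python3 st.py
```

```text
t 12.0667 pos [ 0.4881 -0.1458  0.1172] grasp [ 0.4881 -0.1458  0.1142] F [ 0.155  -0.9035  0.0545] T [0.0201 0.0024 0.0458] w 0.7997490424783876
q [-0.0664  0.4174  0.3323  2.0236 -0.1994  0.731   1.4975] xt [-0.8952  0.4456  0.0001] zt [-0.0001  0.     -1.    ]
```

Call:
step_arm(
  plan=[
    {"wx": 0, "wy": 0, "wz": 0, "tx": 0, "ty": 0, "tz": -0.5, "hand": 0.8},
    {"wx": 0, "wy": 0, "wz": 0, "tx": 0, "ty": 0, "tz": -1, "hand": 0.8},
    {"wx": 0, "wy": 0, "wz": 0, "tx": 0, "ty": 0, "tz": -1.5, "hand": 0.8},
    {"wx": 0, "wy": 0, "wz": 0, "tx": 0, "ty": 0, "tz": -2, "hand": 0.8},
    {"wx": 0, "wy": 0, "wz": 0, "tx": 0, "ty": 0, "tz": -2, "hand": 0.8},
    {"wx": 0, "wy": 0, "wz": 0, "tx": 0, "ty": 0, "tz": -2, "hand": 0.8},
    {"wx": 0, "wy": 0, "wz": 0, "tx": 0, "ty": 0, "tz": -2, "hand": 0.8},
    {"wx": 0, "wy": 0, "wz": 0, "tx": 0, "ty": 0, "tz": -2, "hand": 0.8},
    {"wx": 0, "wy": 0, "wz": 0, "tx": 0, "ty": 0, "tz": -2, "hand": 0.8},
    {"wx": 0, "wy": 0, "wz": 0, "tx": 0, "ty": 0, "tz": -1, "hand": 0.8},
  ],
)

```text
clock: 12.9
position: [0.4889, -0.1462, 0.2805]
ee_rot: [0.719, 3.054, 0.001]
force: [0.6, -0.7, 0.6]
width: 0.801
```

Call:
step_arm(
  plan=[
    {"wx": 0, "wy": 0, "wz": 0, "tx": 0, "ty": 1, "tz": 0, "hand": 0.8},
    {"wx": 0, "wy": 0, "wz": 0, "tx": 0, "ty": 2, "tz": 0, "hand": 0.8},
    {"wx": 0, "wy": 0, "wz": 0, "tx": 0, "ty": 2, "tz": 0, "hand": 0.8},
    {"wx": 0, "wy": 0, "wz": 0, "tx": 0, "ty": 2, "tz": 0, "hand": 0.8},
    {"wx": 0, "wy": 0, "wz": 0, "tx": 0, "ty": 2, "tz": 0, "hand": 0.8},
    {"wx": 0, "wy": 0, "wz": 0, "tx": 0, "ty": 2, "tz": 0, "hand": 0.8},
    {"wx": 0, "wy": 0, "wz": 0, "tx": 0, "ty": 2, "tz": 0, "hand": 0.8},
    {"wx": 0, "wy": 0, "wz": 0, "tx": 0, "ty": 2, "tz": 0, "hand": 0.8},
    {"wx": 0, "wy": 0, "wz": 0, "tx": 0, "ty": 1, "tz": 0, "hand": 0.8},
    {"wx": 0, "wy": 0, "wz": 0, "tx": 0, "ty": 0, "tz": 0, "hand": 0.8},
  ],
)

```text
clock: 13.73
position: [0.5598, 0.0006, 0.276]
ee_rot: [-0.712, -3.058, -0.001]
force: [-0.4, 0.1, 0.7]
width: 0.802
```

```bash
python3 - <<'E'
from cell import arm
import cv2
from h import *
np.set_printoptions(precision=4,suppress=True)
for n in("side","top"):
    im,d=arm.get_image(n);v=dict(im=im,d=d,**arm.calibration(n));cv2.imwrite(f"pics/{n}3.png",im[:,:,::-1])
    H,S,V=cv2.split(cv2.cvtColor(im,cv2.COLOR_RGB2HSV));X=pts(v)
    for nm,mm in(("red",((H<5)|(H>172))&(S>170)),("blue",(H>95)&(H<130)&(S>120))):
        k,l,st,c=cv2.connectedComponentsWithStats(mm.astype(np.uint8))
        for i in range(1,k):
            if st[i,4]<100: continue
            q=X[l==i];t=q[q[:,2]>np.percentile(q[:,2],98)-.012]
            print(n,nm,c[i],st[i,4],"top",(t.min(0)+t.max(0))/2,"ztop",np.percentile(q[:,2],95),"zlow",np.percentile(q[:,2],[5,25]))
print(arm.observe()["clock"])
E
```

```text
side red [170.2034 146.9127] 1008 top [0.3486 0.278  0.1872] ztop 0.19183572530974727 zlow [0.109  0.1125]
side red [260.0897 287.5091] 992 top [ 0.4506 -0.3353  0.4285] ztop 0.14290479951673185 zlow [0.0845 0.086 ]
side blue [244.1899 171.0667] 495 top [ 0.465  -0.1745  0.4312] ztop 0.14828786054258322 zlow [0.0901 0.0919]
top red [157.7486 134.3973] 891 top [0.5527 0.2592 0.8224] ztop 0.19356604238942116 zlow [0.1085 0.1119]
top red [358.6708 200.0559] 161 top [ 0.4601 -0.0449  0.6853] ztop 0.14610532109069413 zlow [0.0829 0.0855]
top red [198.1728 247.5984] 874 top [0.377  0.1968 0.8227] ztop 0.19350120241601776 zlow [0.1084 0.1113]
top red [465.3399 275.2709] 203 top [ 0.2806 -0.4875  0.0202] ztop 0.023621446954890515 zlow [0.0107 0.0146]
top blue [235.6479 187.0473] 338 top [0.4802 0.1437 0.8008] ztop 0.1495868344934843 zlow [0.0878 0.0902]
13.8333
```

View pics/side3.png

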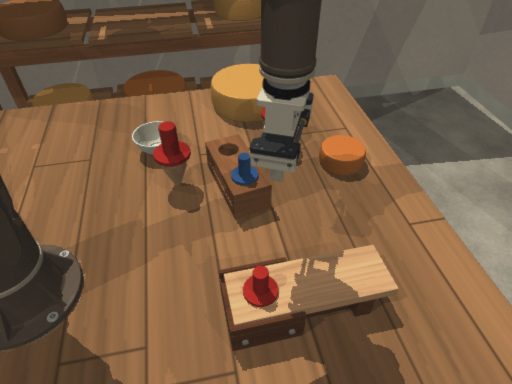

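View pics/top3.png

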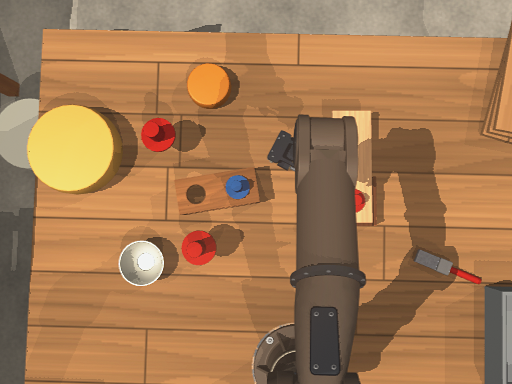

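The peg stands in the rail at (260,287) in the side view, with its collar top at about 0.085 m (0.086 expected if seated). The rail has been drawn toward the robot. The blue peg is unmoved at (244,171), and the gripper is clear of everything.

```bash
python3 -c "
from cell import arm
print(arm.observe()['clock'],arm.observe()['force']);print(arm.sign_off())"
```

```text
13.8333 [-0.74466491 -0.44594994 -0.3667013 ]
the job is handed in; nothing more can be done
None
```

The tapered red peg is through both holes with its collar down on the rail, and the gripper has let go and backed off. I handed the job in at 13.8 s of the 38 s allowed.

I took the smallest red peg from the stand and lowered it straight down on the saddle hole's axis. Its cone pushed the rail about 15 mm into line. The sideways force was about 2 N, and the collar stopped with about 10 N on the wrist.

**Last checks:**
- **Peg seated:** the collar's top face measured about 0.085 m, against 0.086 m expected. The handle's top measured about 0.143 to 0.146 m, against 0.142 m expected, which is within depth noise.
- **Rail:** in both views it has moved toward the saddle. I did not measure how closely the two holes line up, because the collar covers them.
- **Blue peg:** still in its hole in the stand, where it was at the start.
- **Robot:** the gripper is clear of everything. In the last top view the arm partly covers the inserted peg, so the seating check rests mainly on the side view.

No check failed. My first move call was refused because its rows lacked some keys, but nothing moved and I resent it.

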